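Fit the drive disc on the flat grinder's studs

TASK

Fit the loose metal disc onto the flat grinder: lower its collar over the grinder's centre pin, turn it until all five holes line up with the five studs, and slide it down fully home, flat on the flange, then let go. Be gentle: feel for the studs under a light push and never force the disc down on them; leave the other things on the bench where they are.

Things in the scene. Friction and masses are not known exactly. Their poses are not given: they have to be found in the camera images.
- disc: Loose bare-metal disc (0.35 to 0.6 kg) lying flat, collar up. Plate 120 mm across, 8 mm thick, with five 12 mm through holes on a 42 mm radius, 72 degrees apart; a central collar stands on it. A 22.5 mm bore runs through plate and collar. The underside is relieved by 1 mm but for five small pads round the bore. Origin: centre of the underside; z up along the bore; one hole lies on +x.
- collar_top (a point): Centre of the mouth of the disc's collar, 60 mm above the underside. The collar is a plain round tube, 44 mm outside diameter. Grip it high, 40 to 55 mm above the underside: once the disc is home the studs stand 10 mm out of the plate, under the fingers.
- grinder: Flat disc grinder fixed on the bench: round grey housing, 132 mm across, small black switch box on its -x side. On top a dark steel flange, 110 mm across, carries a centre pin and five studs. Origin: on the upright spindle axis at bench level. This pose does not turn with the flange and studs.
- flange (a point): Spindle axis in the flange's upper face, 80 mm above the bench; z up. The disc is home when its origin is here. Five steel studs, 8 mm thick, 18 mm high, tapered tips, stand round it on a 42 mm radius, 72 degrees apart. THEIR ANGLE IS NOT REPORTED: see or feel it. With holes off the studs the disc rests on the tips, 17 mm up. A hole drops over its stud within about 2.5 degrees.
- pin_top (a point): Top of the flange's centre pin, 34 mm above the flange; the pin is 20 mm thick, its top 8 mm a cone narrowing to 10 mm. It enters the disc's bore (about 1 mm play all round) before the studs do. The spindle is braked: it takes about 2.5 N m to turn, so turning the disc under a push of 5 to 10 N leaves it still.
- oil_bottle: Bystander: blue bottle with a white cap, 45 mm in diameter, 120 mm tall, upright beyond the grinder; origin at the centre of its base.
- scale_block_1: Bystander: dark wooden block, 40 x 130 x 30 mm, lying flat to the left of the grinder; origin at the centre of its base.
- nail_tin: Bystander: closed tin, 76 mm in diameter, 58 mm tall, standing near the vise; origin at the centre of its base.
- sand_block: Bystander: brown sanding block, 61 x 101 x 32 mm, lying flat; origin at the centre of its base.

How it is judged:
By the outcome, as a careful person would: the job done as asked, in the order asked, and still so for the second after the job is handed in, with the robot touching nothing.
It also fails if it takes over 64 s, if anything falls off the work surface, if the arm or the gripper's body presses on something with over 40 N, if the wrist force passes 120 N, or if a joint passes its speed limit or range.

ROBOT

A 6-joint arm with a two-finger parallel gripper is mounted at the origin on a cart in front of the work surface, level with it; the furniture and walls round the work are solid. World frame = base frame: x ahead of the robot, y to its left, z up, the work surface at z = 0. Lengths are in mm, angles in rad, forces in N, time in s.
With the tool pointing down it reaches from about 350 to 975 mm from the base axis. Payload 7.1 kg.
Tool frame: the origin (TCP) lies on the mounting face of the last link; the fingertips stand 182 mm ahead of it and the grasp point (between the pads) lies 163 mm ahead of it (ctrl.finger_overhang is the distance from the TCP to the fingertips, in mm); z points along the fingers, y is the direction in which the jaws open and shut (so a half turn about z gives the same grasp; the last joint's range is limited). The gripper opens to 88 mm and grips with 3 to 60 N. Pads are 20 mm wide; open, the fingers measure 115 mm over their backs; the gripper's body (75 mm by 178 mm) begins 61 mm behind the grasp point.
Start: joints at [1.219, 0.423, 1.63, -0, 1.089, -0.019], TCP at [204.15, 590.702, 404.675] pointing down, gripper open.
Joint ranges: [-3, 3], [-0.9, 2.11], [0.09, 2.58], [-1.31, 4.45], [0.11, 2.69], [-2.54, 2.54]. Speed limits (rad/s): [2.39, 2.39, 3.01, 3.14, 3.14, 3.14].

INTERFACE

Orientations are given as a rotation vector (axis times angle).
In Python, from workcell import ctrl, viewer, recognise gives the robot as it stands.
- The arm moves only by the shell command python3 -m handwheel 'ROWS'. ROWS is JSON, a list of rows, each an object of numbers: "gripper": the closure, from 0 (fully open) to 1 (shut); "tx", "ty", "tz": the shift along the tool's x, y, z in m; "rx", "ry", "rz": the turn, a rotation vector about the tool's x, y, z in degrees. In form: [{"gripper": .., "tx": .., "ty": .., "tz": .., "rx": .., "ry": .., "rz": ..}, ...]. A call has 1 to 8 rows; each row shifts and turns the commanded pose from where the row before left it, along the tool's axes as they then stand; what a row does not reach is not made up. A row lasts 1/8 s, in which the tool goes at most 62.5 mm and 10.7 degrees, less where a joint would pass 70% of its speed; a pose out of reach is approached as far as the arm can. A call with a gripper value outside its range is refused whole. The fingers move at their own pace and stop on an object; the grip force is fixed at half the most. Time passes only in rows, so rows that do not move let the fingers close. It gives the time, the measured TCP pose, the force and the opening at its end, in the units of the state.
- ctrl.get_obs(): the state, without advancing time (a new reading comes with each control period).
- viewer.get_image(name): name is "scene" or "top"; returns a dict with "image" (384x512x3 uint8, red, green, blue), "range_z" (384x512 float32, mm along the optical axis (not along the pixel's ray), 0 where there is no reading), "vfov" (degrees; the focal length in pixels is half the picture's height over the tangent of half this angle, whatever the lens; pixels are square), "cx", "cy" (the principal point, pixels), "extrinsics" (4x4, takes a point from world to camera coordinates). Camera axes: x right, y up, looking along -z (the intrinsics and any distortion apply to the point x, -y, -z); pixel columns grow to the right and rows downward; lengths in mm; the calibration is good to about 2 mm. A picture is of the moment at which its call begins.
- ctrl.close_job(): hands the job in, once; it reports no verdict.
Trained networks look in a picture, given as the dict that the camera call returned (one of the last four; its "shot" number tells which), for a name from the list of things; names that differ only in an ending like _2 or _b are one class to them, and where a whole thing is asked for, a point or a joint stands for the part that bears it (a point fixed in the world has none). Each returns a list of dicts, best first, with "p" (0 to 1); they miss things now and then, are a little off and sometimes report something else, mostly with a low value. They report only what shows in the picture. A call takes as long as a camera call.
- recognise(picture, name): "xy" ([column, row] as shares, 0 to 1, of the picture: columns of its width, rows of its height, amid what is visible of it).
The state is a dict: "t": time; "qpos": joint angles; "qvel": joint speeds; "joint_torque": joint torques, N m; "ee_pos": TCP position; "orientation": TCP orientation; "ft_force": force on the tool from outside, world axes, zero at the start; "moment": the same for the moment, N m; "width": finger opening in mm.
Only numpy, scipy, OpenCV 4.12 (cv2) and the standard library are available. Lean on these libraries where they do the work, as an engineer would, in place of code of your own. Each camera call takes 0.05 s, during which the arm holds its last target.

## Working session

There is one attempt and no reset: what is moved stays moved. The work goes in short steps, Python scripts to look and compute and a shell command to move; the robot and the scene stay as the last step left them, time stands still between calls to the robot, and variables do not carry over. Pictures are saved under pics/ and viewed, and the job is handed in when it is done.

```bash
ls; mkdir -p pics; python3 - <<'E'
from workcell import ctrl, viewer, recognise
import cv2, numpy as np, pickle
o=ctrl.get_obs(); print(o)
for n in ("scene","top"):
    p=viewer.get_image(n); print(n,p["vfov"],p["cx"],p["cy"],p["extrinsics"].tolist() if hasattr(p["extrinsics"],'tolist') else p["extrinsics"],[k for k in p])
    cv2.imwrite(f"pics/{n}0.png",cv2.cvtColor(p["image"],cv2.COLOR_RGB2BGR))
    pickle.dump(p,open(f"{n}0.pkl","wb"))
    for t in ("disc","collar_top","grinder","flange","pin_top","oil_bottle","scale_block_1","nail_tin","sand_block"):
        r=recognise(p,t); print(t,[(round(d["p"],2),round(d["xy"][0]*512),round(d["xy"][1]*384)) for d in r[:3]])
E
```

```text
pics
{'t': 0.0, 'qpos': array([ 1.21904210e+00,  4.23842956e-01,  1.63066977e+00,  9.17967228e-06,
        1.08862466e+00, -1.89980761e-02]), 'qvel': array([-0.00032627, -0.00048281,  0.00064633, -0.0013717 ,  0.00220758,
        0.00076103]), 'joint_torque': array([-1.99726193e-03, -5.44634342e+01, -2.73659223e+01,  6.42745988e-02,
        2.28965271e-02, -1.38209793e-04]), 'ee_pos': array([204.03488597, 590.46778819, 403.90812114]), 'orientation': array([-5.20241961e-01, -3.09791994e+00,  2.38230513e-03]), 'ft_force': array([ 0.16135587, -0.15134767, -0.42629648]), 'moment': array([-0.02908852, -0.01817261,  0.02555799]), 'width': 87.73268093143243}
scene 57.31174617859121 255.10081543274526 190.60796934959927 [[0.6099309830606628, -0.7922816245773764, 0.016553647926859264, -133.25148430419844], [0.6032143295403538, 0.4777235619006837, 0.6386804138550869, -502.7999446186941], [-0.5139228235249286, -0.3795655750485768, 0.7692940307179099, -567.8547726077248], [0.0, 0.0, 0.0, 1.0]] ['image', 'range_z', 'vfov', 'cx', 'cy', 'extrinsics', 'shot']
disc [(0.64, 223, 196)]
collar_top [(0.9
[... 246 characters left out ...]
87801167 251.16162691067152 197.39307713214728 [[-0.022023752337051856, -0.9997226403430891, 0.008342464770008402, 246.70519046311972], [0.9924383534762977, -0.02085389917663661, 0.12095961904034913, -533.0744828709284], [-0.12075209680271361, 0.010943366692809946, 0.9926223722258001, -1255.951448517095], [0.0, 0.0, 0.0, 1.0]] ['image', 'range_z', 'vfov', 'cx', 'cy', 'extrinsics', 'shot']
disc [(0.72, 209, 204), (0.61, 279, 125)]
collar_top [(0.66, 317, 167)]
grinder [(0.89, 316, 168)]
flange [(0.93, 322, 167)]
pin_top [(0.76, 319, 168)]
oil_bottle [(0.82, 277, 128), (0.59, 271, 276)]
scale_block_1 [(0.85, 225, 153)]
nail_tin [(0.73, 266, 274)]
sand_block [(0.83, 173, 266), (0.23, 319, 168)]
```

```bash
python3 - <<'E'
import cv2
for n in ("scene","top"):
    im=cv2.imread(f"pics/{n}0.png"); cv2.imwrite(f"pics/{n}0b.png",cv2.resize(im[90:330,100:420],None,fx=2.5,fy=2.5,interpolation=cv2.INTER_CUBIC))
E
```

```text
(no output)
```

View pics/scene0b.png

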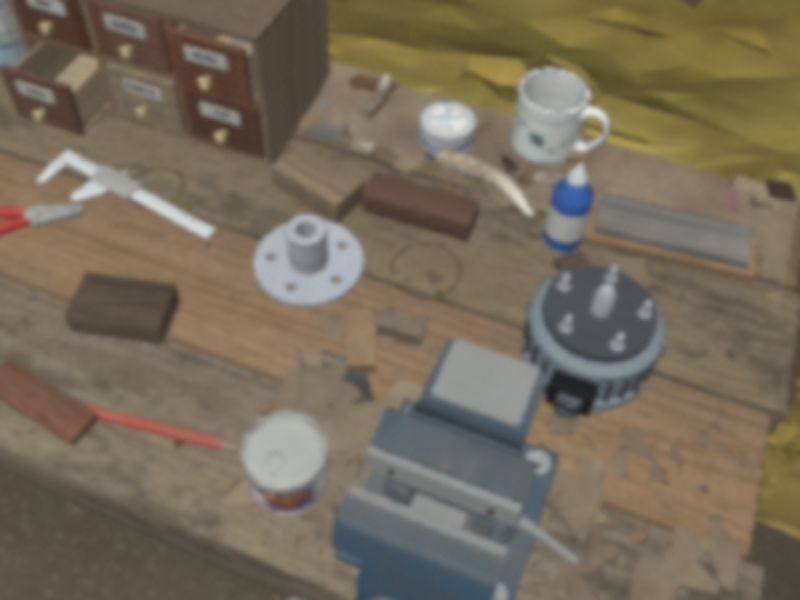

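View pics/top0b.png

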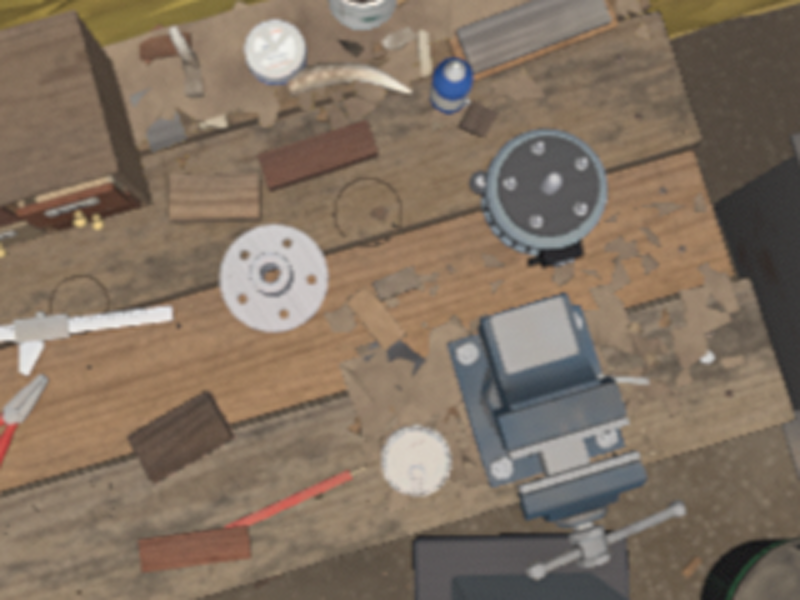

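The top view shows the disc at about (208,201) px with five dark holes, and the grinder at (317,167) with five bright stud tips and the centre pin. The scene view shows both clearly too. Next I'll measure them in 3D.

```bash
cat > h.py <<'E'
import numpy as np, pickle, cv2
def cam(p):
    f=192/np.tan(np.radians(p["vfov"])/2); return f,p["cx"],p["cy"],np.array(p["extrinsics"])
def cloud(p):
    f,cx,cy,E=cam(p); z=p["range_z"].astype(float)
    u,v=np.meshgrid(np.arange(512),np.arange(384))
    P=np.stack([(u-cx)/f*z,-(v-cy)/f*z,-z],-1)
    W=(P-E[:3,3])@E[:3,:3]; W[z==0]=np.nan
    return W
def atz(p,u,v,z):
    f,cx,cy,E=cam(p); R=E[:3,:3]; c=-R.T@E[:3,3]
    d=R.T@np.array([(u-cx)/f,-(v-cy)/f,-1]); return c+d*(z-c[2])/d[2]
def proj(p,W):
    f,cx,cy,E=cam(p); q=E[:3,:3]@np.array(W)+E[:3,3]; return cx+f*q[0]/-q[2],cy-f*q[1]/-q[2]
E
python3 - <<'E'
from h import *
for n,dpx,gpx in (("scene",(222,200),(339,222)),("top",(208,201),(320,168))):
    p=pickle.load(open(n+"0.pkl","rb")); W=cloud(p)
    d0=atz(p,*dpx,8); g0=atz(p,*gpx,80)
    print(n,d0.round(),g0.round())
    def fit(c,zlo,zhi,r):
        m=(np.hypot(W[...,0]-c[0],W[...,1]-c[1])<r)&(W[...,2]>zlo)&(W[...,2]<zhi)
        q=W[m]; 
        (a,b),R=cv2.minEnclosingCircle(q[:,:2].astype(np.float32)); return m.sum(),q.mean(0).round(1),np.median(q[:,2]).round(1),(round(a,1),round(b,1),round(R,1))
    print("plate",fit(d0,4,14,75)); print("collar",fit(d0,54,70,60)); print("flange",fit(g0,74,87,80)); print("studs",fit(g0,92,103,60)); print("pin",fit(g0,107,125,60))
    print("bench", np.nanmedian(W[(np.hypot(W[...,0]-d0[0],W[...,1]-d0[1])<90)&(np.hypot(W[...,0]-d0[0],W[...,1]-d0[1])>70)][:,2]))
E
```

```text
scene [513. 341.   8.] [594.  41.  80.]
plate (np.int64(829), array([521.6, 342.9,   7.6]), np.float64(7.6), (513.4, 340.3, 74.7))
collar (np.int64(141), array([531.5, 350.9,  58.8]), np.float64(59.2), (531.9, 351.4, 22.1))
flange (np.int64(1212), array([613. ,  49.8,  79.3]), np.float64(79.3), (617.1, 51.5, 55.6))
studs (np.int64(67), array([607.1,  48.3,  96.2]), np.float64(95.8), (615.1, 51.3, 44.5))
pin (np.int64(40), array([615.3,  50.9, 110.4]), np.float64(110.3), (615.7, 50.8, 8.9))
bench -0.06998679117267659
top [533. 356.   8.] [608.  50.  80.]
plate (np.int64(1235), array([533.4, 352.4,   8.9]), np.float64(9.1), (533.6, 356.1, 74.8))
collar (np.int64(160), array([533.7, 351.9,  61.1]), np.float64(61.3), (533.2, 351.6, 21.8))
flange (np.int64(1210), array([618. ,  51.9,  81.3]), np.float64(81.5), (616.2, 52.0, 60.9))
studs (np.int64(43), array([617.9,  51.1,  97.7]), np.float64(97.7), (618.8, 51.4, 45.5))
pin (np.int64(43), array([617.7,  51.7, 112.5]), np.float64(112.7), (618.4, 51.3, 9.6))
bench 1.9129352430916085
```

```bash
python3 - <<'E'
from h import *
S=5
tiles=[]
for n in ("scene","top"):
    p=pickle.load(open(n+"0.pkl","rb")); g=cv2.cvtColor(p["image"],cv2.COLOR_RGB2GRAY).astype(np.float32)
    col={"scene":(531.9,351.2),"top":(533.5,351.8)}[n]; pin={"scene":(615.5,51),"top":(618,51.5)}[n]
    for nm,c,z,sgn in (("disc",col,8,-1),("studs",pin,96 if n=="scene" else 98,1)):
        xs=np.linspace(-65,65,520)
        X,Y=np.meshgrid(xs,-xs)
        f,cx,cy,E=cam(p)
        Wp=np.stack([c[0]+X,c[1]+Y,np.full_like(X,z)],-1)@E[:3,:3].T+E[:3,3]
        im=cv2.remap(g,(cx+f*Wp[...,0]/-Wp[...,2]).astype(np.float32),(cy-f*Wp[...,1]/-Wp[...,2]).astype(np.float32),cv2.INTER_CUBIC)
        tiles.append(im)
        out=[]
        # refine centre+phase: search
        best=None
        bl=cv2.GaussianBlur(im,(0,0),8)  # 4px/mm
        for th in np.arange(0,72,0.5):
          for dx in np.arange(-4,4.1,1):
            for dy in np.arange(-4,4.1,1):
              a=np.radians(th+72*np.arange(5)); b=a+np.pi/5
              def s(a): 
                  return bl[np.clip(np.round((65-(dy+42*np.sin(a)))*4).astype(int),0,519),np.clip(np.round((65+dx+42*np.cos(a))*4).astype(int),0,519)]
              v=sgn*(s(a).mean()-0.0*s(b).mean())
              if best is None or v>best[0]: best=(v,th,dx,dy,s(a).round())
        print(n,nm,best)
        # centred phase only
        a=np.radians(np.arange(0,360,.5)); pr=bl[np.round((65-42*np.sin(a))*4).astype(int),np.round((65+42*np.cos(a))*4).astype(int)]
        F=(pr*np.exp(-5j*a)).sum()*sgn; print("  phase(centred)",np.degrees(-np.angle(F)*-1/5*-1*-1)%72, np.degrees(np.angle((pr*sgn*np.exp(5j*a)).sum())/5)%72)
t=np.vstack([np.hstack(tiles[:2]),np.hstack(tiles[2:])]); cv2.imwrite("pics/rect0.png",cv2.resize(np.clip(t,0,255).astype(np.uint8),(600,600)))
E
```

```text
scene disc (np.float32(-135.77505), np.float64(50.0), np.float64(0.0), np.float64(3.0), array([117., 139., 139., 141., 144.], dtype=float32))
  phase(centred) 22.423417249243734 49.576582750756266
scene studs (np.float32(136.40215), np.float64(14.5), np.float64(0.0), np.float64(1.0), array([138., 136., 137., 136., 136.], dtype=float32))
  phase(centred) 57.70646926558896 14.293530734411043
top disc (np.float32(-129.67026), np.float64(51.0), np.float64(0.0), np.float64(1.0), array([118., 133., 140., 134., 124.], dtype=float32))
  phase(centred) 21.122730316285885 50.87726968371412
top studs (np.float32(156.75581), np.float64(14.5), np.float64(-1.0), np.float64(1.0), array([153., 156., 160., 160., 155.], dtype=float32))
  phase(centred) 57.72838705639575 14.271612943604246
```

View pics/rect0.png

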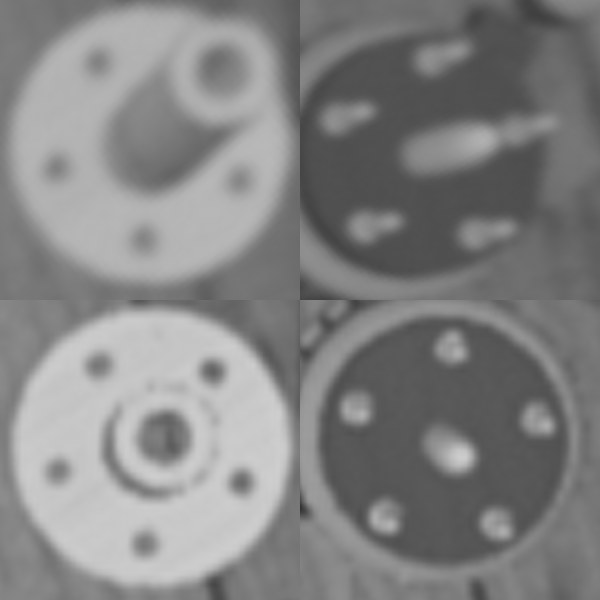

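```bash
python3 - <<'E'
from h import *
H={}
for n in ("scene","top"):
    W=cloud(pickle.load(open(n+"0.pkl","rb"))).reshape(-1,3); W=W[np.isfinite(W[:,0])]
    for x,y,z in W:
        k=(int(x//40),int(y//40)); H[k]=max(H.get(k,-99),z)
print("x\\y ",*[f"{j*40:5d}" for j in range(16,-7,-1)])
for i in range(20,6,-1): print(i*40,*[f"{H.get((i,j),np.nan):5.0f}" for j in range(16,-7,-1)])
E
```

```text
x\y    640   600   560   520   480   440   400   360   320   280   240   200   160   120    80    40     0   -40   -80  -120  -160  -200  -240
800   592   591   576   559   548   424   386    47    51    97   100    99    21    35    36    37    38    36    19     8   nan   -99   -99
760   579   573   485   196    34    52    49    50    52    49    27    25    20    36    37    34    36    14     9    10   nan   nan   nan
720   197   196   198   197   195    47    51    45    49    30    23    25   112   125    21    11     9     8     9    12     6   nan   nan
680   198   197   196   198   196    19    19    18    36    37    39    35    70    86    19    72    68     8    10     9     7   nan   nan
640   197   197   198   199   196    38    41    39    38    38    36    35     8    17    87   101   101    73     7    10     6   nan   nan
600   198   198   196   197   196    39    42    40    37     9     9     8     9    22   100   118   101    83    10    11    10   nan   nan
560   197   196   197   185   183    40    38    38    15    16     9     8     9    10    87   102   102
[... 330 characters left out ...]
    16    13     9     9     9     9    12    14     9    21    25    22   133   139   138   135    21    19    15    11     9     4
400    14    18     8     9     8     9    38    11     8     8    19    21    22   132   141   154   157    46    46    12    11    10     7
360    22    21     7     9    39    44    39    32     8     9    18    60    64   158   159   160   161   158    20    14     9     9     9
320    21     7     8     7    41    41    38    30     8    10    18    63    63    24   159   159   160   159    10     9     8     7     4
280    19     9     8     9    35    36     9    10    14    12    12    67    68    23   158   159   161   158     6   nan   nan   nan   nan
```

```bash
cat > d.py <<'E'
import sys
from workcell import ctrl
from scipy.spatial.transform import Rotation as R
import numpy as np
o=ctrl.get_obs(); r=R.from_rotvec(o["orientation"]); 
t=np.array([float(a) for a in sys.argv[1:4]])
print("tool delta mm",(r.inv().apply(t-o["ee_pos"])).round(1),"pos",o["ee_pos"].round(1),"axes x,y,z",r.as_matrix().T.round(4).tolist(),"F",o["ft_force"].round(1),"M",o["moment"].round(2),"t",round(o["t"],2),"w",round(o["width"],1))
y=r.as_matrix()[:,1]; print("yaw y",np.degrees(np.arctan2(y[1],y[0])).round(2))
E
python3 d.py 532.6 351.7 211
```

```text
tool delta mm [-388.5 -118.6  193.7] pos [204.2 590.7 404.7] axes x,y,z [[-0.9451, 0.3268, 0.0], [0.3268, 0.9451, 0.0001], [0.0, 0.0001, -1.0]] F [ 0.8 -0.5 -1.4] M [-0.03  0.03 -0.03] t 1.0 w 87.8
yaw y 70.93
```

```bash
python3 -m handwheel '[{"tx":-0.0486,"ty":-0.0148},{"tx":-0.0486,"ty":-0.0148},{"tx":-0.0486,"ty":-0.0148},{"tx":-0.0486,"ty":-0.0148},{"tx":-0.0486,"ty":-0.0148},{"tx":-0.0486,"ty":-0.0148},{"tx":-0.0486,"ty":-0.0148},{"tx":-0.0486,"ty":-0.0148}]'; python3 d.py 532.6 351.7 211
```

```text
tool delta mm [-388.5 -118.6  193.7] pos [204.2 590.7 404.7] axes x,y,z [[-0.9451, 0.3268, 0.0], [0.3268, 0.9451, 0.0001], [0.0, 0.0001, -1.0]] F [ 0.8 -0.5 -1.4] M [-0.03  0.03 -0.03] t 1.0 w 87.8
yaw y 70.93$[0]: bad value
```

```bash
python3 -m handwheel '[{"gripper":0,"tx":-0.0486,"ty":-0.0148,"tz":0,"rx":0,"ry":0,"rz":0},{"gripper":0,"tx":-0.0486,"ty":-0.0148,"tz":0,"rx":0,"ry":0,"rz":0},{"gripper":0,"tx":-0.0486,"ty":-0.0148,"tz":0,"rx":0,"ry":0,"rz":0},{"gripper":0,"tx":-0.0486,"ty":-0.0148,"tz":0,"rx":0,"ry":0,"rz":0},{"gripper":0,"tx":-0.0486,"ty":-0.0148,"tz":0,"rx":0,"ry":0,"rz":0},{"gripper":0,"tx":-0.0486,"ty":-0.0148,"tz":0,"rx":0,"ry":0,"rz":0},{"gripper":0,"tx":-0.0486,"ty":-0.0148,"tz":0,"rx":0,"ry":0,"rz":0},{"gripper":0,"tx":-0.0486,"ty":-0.0148,"tz":0,"rx":0,"ry":0,"rz":0}]'; python3 d.py 532.6 351.7 211
```

```text
t: 2.0
ee_pos: [534.2, 350.7, 404.8]
orientation: [0.52, 3.098, 0.0]
ft_force: [0.1, 0.1, -0.5]
width: 87.6
tool delta mm [  1.9   0.4 193.8] pos [534.2 350.7 404.8] axes x,y,z [[-0.9451, 0.3267, -0.0001], [0.3267, 0.9451, 0.0002], [0.0002, 0.0002, -1.0]] F [ 0.1  0.1 -0.5] M [ 0.02  0.04 -0.03] t 2.0 w 87.6
yaw y 70.93
```

```bash
python3 -m handwheel '[{"gripper":0,"tx":0,"ty":0,"tz":0.045,"rx":0,"ry":0,"rz":0},{"gripper":0,"tx":0,"ty":0,"tz":0.045,"rx":0,"ry":0,"rz":0},{"gripper":0,"tx":0,"ty":0,"tz":0.040,"rx":0,"ry":0,"rz":0},{"gripper":0,"tx":0,"ty":0,"tz":0.030,"rx":0,"ry":0,"rz":0},{"gripper":0,"tx":0,"ty":0,"tz":0.020,"rx":0,"ry":0,"rz":0},{"gripper":0,"tx":0,"ty":0,"tz":0.010,"rx":0,"ry":0,"rz":0},{"gripper":0,"tx":0,"ty":0,"tz":0.004,"rx":0,"ry":0,"rz":0},{"gripper":0,"tx":0,"ty":0,"tz":0,"rx":0,"ry":0,"rz":0}]'; python3 d.py 532.6 351.7 211
```

```text
t: 3.0
ee_pos: [533.2, 352.0, 211.3]
orientation: [0.52, 3.097, 0.001]
ft_force: [-0.7, -0.6, -0.5]
width: 88.3
tool delta mm [ 0.5 -0.5  0.3] pos [533.2 352.  211.3] axes x,y,z [[-0.9451, 0.3267, -0.0007], [0.3267, 0.9451, 0.0008], [0.0009, 0.0006, -1.0]] F [-0.7 -0.6 -0.5] M [-0.04 -0.03 -0.01] t 3.0 w 88.3
yaw y 70.93
```

```bash
python3 - <<'E'
from workcell import viewer
import cv2,numpy as np
a=[]
for n in ("scene","top"):
    p=viewer.get_image(n); a.append(cv2.resize(cv2.cvtColor(p["image"],cv2.COLOR_RGB2BGR)[120:280,120:320] if 1 else 0,None,fx=2,fy=2))
cv2.imwrite("pics/grasp1.png",np.hstack(a))
E
```

```text
(no output)
```

View pics/grasp1.png

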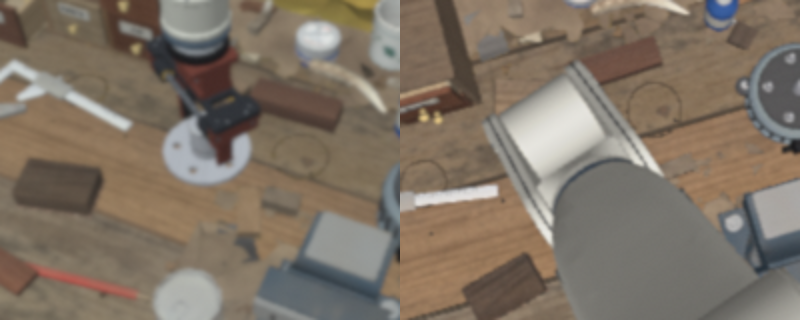

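The scene view shows the fingers on either side of the collar, at about (210,130) in the crop. I'll close now.

```bash
python3 -m handwheel '[{"gripper":0.3,"tx":0,"ty":0,"tz":0,"rx":0,"ry":0,"rz":0},{"gripper":0.4,"tx":0,"ty":0,"tz":0,"rx":0,"ry":0,"rz":0},{"gripper":0.5,"tx":0,"ty":0,"tz":0,"rx":0,"ry":0,"rz":0},{"gripper":0.7,"tx":0,"ty":0,"tz":0,"rx":0,"ry":0,"rz":0},{"gripper":1,"tx":0,"ty":0,"tz":0,"rx":0,"ry":0,"rz":0},{"gripper":1,"tx":0,"ty":0,"tz":0,"rx":0,"ry":0,"rz":0}]'; python3 d.py 532.6 351.7 211
```

```text
t: 3.85
ee_pos: [533.0, 351.8, 210.7]
orientation: [0.52, 3.098, 0.0]
ft_force: [-0.4, 0.1, -0.2]
width: 43.9
tool delta mm [ 0.3 -0.2 -0.3] pos [533.  351.8 210.7] axes x,y,z [[-0.9451, 0.3267, -0.0001], [0.3267, 0.9451, 0.0001], [0.0001, 0.0001, -1.0]] F [-0.4  0.1 -0.2] M [ 0.02 -0.06  0.04] t 3.85 w 43.9
yaw y 70.93
```

```bash
python3 -m handwheel '[{"gripper":1,"tx":0,"ty":0,"tz":-0.005,"rx":0,"ry":0,"rz":0},{"gripper":1,"tx":0,"ty":0,"tz":-0.020,"rx":0,"ry":0,"rz":0},{"gripper":1,"tx":0,"ty":0,"tz":-0.030,"rx":0,"ry":0,"rz":0},{"gripper":1,"tx":0,"ty":0,"tz":-0.035,"rx":0,"ry":0,"rz":0},{"gripper":1,"tx":0,"ty":0,"tz":-0.035,"rx":0,"ry":0,"rz":0},{"gripper":1,"tx":0,"ty":0,"tz":-0.025,"rx":0,"ry":0,"rz":0},{"gripper":1,"tx":0,"ty":0,"tz":-0.010,"rx":0,"ry":0,"rz":0},{"gripper":1,"tx":0,"ty":0,"tz":0,"rx":0,"ry":0,"rz":0}]'; python3 d.py 617 51.3 371
```

```text
t: 4.85
ee_pos: [532.8, 351.7, 371.4]
orientation: [0.52, 3.097, 0.001]
ft_force: [0.3, -0.9, -4.7]
width: 44.1
tool delta mm [-177.7 -256.4    0.3] pos [532.8 351.7 371.4] axes x,y,z [[-0.9451, 0.3266, -0.0007], [0.3266, 0.9451, 0.0009], [0.0009, 0.0006, -1.0]] F [ 0.3 -0.9 -4.7] M [0.   0.03 0.02] t 4.85 w 44.1
yaw y 70.94
```

```bash
python3 -m handwheel '[{"gripper":1,"tx":-0.012,"ty":-0.018,"tz":0,"rx":0,"ry":0,"rz":0},{"gripper":1,"tx":-0.025,"ty":-0.036,"tz":0,"rx":0,"ry":0,"rz":0},{"gripper":1,"tx":-0.030,"ty":-0.043,"tz":0,"rx":0,"ry":0,"rz":0},{"gripper":1,"tx":-0.030,"ty":-0.043,"tz":0,"rx":0,"ry":0,"rz":0},{"gripper":1,"tx":-0.030,"ty":-0.043,"tz":0,"rx":0,"ry":0,"rz":0},{"gripper":1,"tx":-0.025,"ty":-0.036,"tz":0,"rx":0,"ry":0,"rz":0},{"gripper":1,"tx":-0.018,"ty":-0.026,"tz":0,"rx":0,"ry":0,"rz":0},{"gripper":1,"tx":-0.0077,"ty":-0.0114,"tz":0,"rx":0,"ry":0,"rz":0}]';  python3 -m handwheel '[{"gripper":1,"tx":0,"ty":0,"tz":0,"rx":0,"ry":0,"rz":5},{"gripper":1,"tx":0,"ty":0,"tz":0,"rx":0,"ry":0,"rz":6},{"gripper":1,"tx":0,"ty":0,"tz":0,"rx":0,"ry":0,"rz":7},{"gripper":1,"tx":0,"ty":0,"tz":0,"rx":0,"ry":0,"rz":7},{"gripper":1,"tx":0,"ty":0,"tz":0,"rx":0,"ry":0,"rz":6},{"gripper":1,"tx":0,"ty":0,"tz":0,"rx":0,"ry":0,"rz":5},{"gripper":1,"tx":0,"ty":0,"tz":0,"rx":0,"ry":0,"rz":0},{"gripper":1,"tx":0,"ty":0,"tz":0,"rx":0,"ry":0,"rz":0}]'; python3 d.py 617 51.3 371
```

```text
t: 5.85
ee_pos: [616.9, 48.8, 369.4]
orientation: [-0.524, -3.095, 0.001]
ft_force: [0.3, 0.9, -4.3]
width: 44.2
t: 6.85
ee_pos: [616.9, 51.5, 370.2]
orientation: [-1.449, -2.786, 0.001]
ft_force: [0.1, 0.1, -5.2]
width: 44.0
tool delta mm [-0.3 -0.  -0.8] pos [616.9  51.5 370.2] axes x,y,z [[-0.5742, 0.8187, 0.0005], [0.8187, 0.5742, -0.0008], [-0.0009, -0.0, -1.0]] F [ 0.1  0.1 -5.2] M [-0.03  0.04 -0.03] t 6.85 w 44.0
yaw y 35.05
```

```bash
python3 - <<'E'
from workcell import viewer
import cv2,numpy as np,pickle
a=[]
for n in ("scene","top"):
    p=viewer.get_image(n); pickle.dump(p,open(n+"2.pkl","wb")); a.append(cv2.resize(cv2.cvtColor(p["image"],cv2.COLOR_RGB2BGR)[90:270,240:420],None,fx=2.2,fy=2.2,interpolation=cv2.INTER_CUBIC))
cv2.imwrite("pics/above2.png",np.hstack(a))
E
```

```text
(no output)
```

View pics/above2.png

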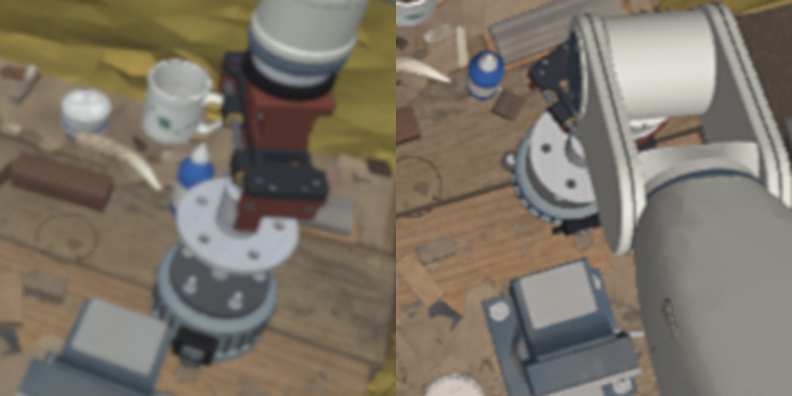

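```bash
cat > ph.py <<'E'
from h import *
from scipy.optimize import minimize
def holes(p,c,z,col=-1,r=42,guess=None):
    g=cv2.cvtColor(p["image"],cv2.COLOR_RGB2GRAY).astype(np.float32)
    f,cx,cy,E=cam(p); xs=np.linspace(-65,65,521); X,Y=np.meshgrid(xs,-xs)
    Wp=np.stack([c[0]+X,c[1]+Y,np.full_like(X,z)],-1)@E[:3,:3].T+E[:3,3]
    return cv2.remap(g,(cx+f*Wp[...,0]/-Wp[...,2]).astype(np.float32),(cy-f*Wp[...,1]/-Wp[...,2]).astype(np.float32),cv2.INTER_CUBIC)
E
python3 - <<'E'
from ph import *
p=pickle.load(open("scene2.pkl","rb")); W=cloud(p)
m=(np.hypot(W[...,0]-617,W[...,1]-51)<72)&(W[...,2]>155)&(W[...,2]<178)
q=W[m]; A=np.c_[q[:,:2]-[617,51],np.ones(len(q))]
k,*_=np.linalg.lstsq(A,q[:,2],rcond=None); print("plane tilt deg",np.degrees(k[:2]),"z",k[2],len(q), cv2.minEnclosingCircle(q[:,:2].astype(np.float32)))
im=holes(p,(616,51),167)
cv2.imwrite("pics/rect2.png",np.clip(im,0,255).astype(np.uint8))
E
```

```text
plane tilt deg [0.59713475 0.25788955] z 166.74416643416936 1308 ((615.4175415039062, 52.54957580566406), 61.00872039794922)
```

View pics/rect2.png

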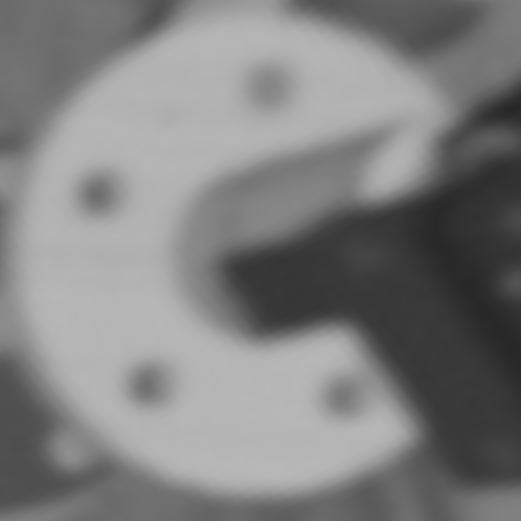

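```bash
python3 -m handwheel '[{"gripper":1,"tx":0,"ty":0,"tz":0.010,"rx":0,"ry":0,"rz":0},{"gripper":1,"tx":0,"ty":0,"tz":0.012,"rx":0,"ry":0,"rz":0},{"gripper":1,"tx":0,"ty":0,"tz":0.010,"rx":0,"ry":0,"rz":0},{"gripper":1,"tx":0,"ty":0,"tz":0.008,"rx":0,"ry":0,"rz":0},{"gripper":1,"tx":0,"ty":0,"tz":0.004,"rx":0,"ry":0,"rz":0},{"gripper":1,"tx":0,"ty":0,"tz":0,"rx":0,"ry":0,"rz":0}]'; python3 -m handwheel '[{"gripper":1,"tx":0,"ty":0,"tz":0.003,"rx":0,"ry":0,"rz":0},{"gripper":1,"tx":0,"ty":0,"tz":0.003,"rx":0,"ry":0,"rz":0}]';  python3 d.py 617 51.3 291
```

```text
t: 7.7
ee_pos: [617.1, 51.4, 326.4]
orientation: [-1.452, -2.785, 0.0]
ft_force: [0.6, -0.7, -4.2]
width: 44.0
t: 7.95
ee_pos: [617.2, 51.4, 320.8]
orientation: [1.452, 2.785, 0.001]
ft_force: [-0.5, 0.8, -4.7]
width: 44.2
tool delta mm [ 0.1 -0.2 29.8] pos [617.2  51.4 320.8] axes x,y,z [[-0.5726, 0.8199, -0.0003], [0.8199, 0.5726, 0.0005], [0.0006, 0.0, -1.0]] F [-0.5  0.8 -4.7] M [-0.08  0.02 -0.03] t 7.95 w 44.2
yaw y 34.93
```

```bash
python3 -m handwheel '[{"gripper":1,"tx":0,"ty":0,"tz":0.002,"rx":0,"ry":0,"rz":0},{"gripper":1,"tx":0,"ty":0,"tz":0.002,"rx":0,"ry":0,"rz":0}]';python3 -m handwheel '[{"gripper":1,"tx":0,"ty":0,"tz":0.002,"rx":0,"ry":0,"rz":0},{"gripper":1,"tx":0,"ty":0,"tz":0.0015,"rx":0,"ry":0,"rz":0}]';  python3 d.py 617 51.3 291
```

```text
t: 8.2
ee_pos: [617.1, 51.4, 316.6]
orientation: [1.452, 2.786, 0.0]
ft_force: [-0.5, 0.0, -3.9]
width: 44.2
t: 8.45
ee_pos: [617.2, 51.4, 313.1]
orientation: [1.452, 2.785, 0.0]
ft_force: [-0.4, -0.1, -5.4]
width: 44.1
tool delta mm [ 0.1 -0.3 22.1] pos [617.2  51.4 313.1] axes x,y,z [[-0.5726, 0.8198, -0.0002], [0.8198, 0.5726, 0.0003], [0.0004, 0.0, -1.0]] F [-0.4 -0.1 -5.4] M [-0.   -0.02 -0.08] t 8.45 w 44.1
yaw y 34.93
```

```bash
python3 -m handwheel '[{"gripper":1,"tx":0,"ty":0,"tz":0.0015,"rx":0,"ry":0,"rz":0},{"gripper":1,"tx":0,"ty":0,"tz":0.001,"rx":0,"ry":0,"rz":0}]';python3 -m handwheel '[{"gripper":1,"tx":0,"ty":0,"tz":0.001,"rx":0,"ry":0,"rz":0},{"gripper":1,"tx":0,"ty":0,"tz":0.001,"rx":0,"ry":0,"rz":0}]';  python3 d.py 617 51.3 291
```

```text
t: 8.7
ee_pos: [617.2, 51.4, 310.7]
orientation: [1.452, 2.786, 0.0]
ft_force: [1.2, 0.3, -4.0]
width: 44.1
t: 8.95
ee_pos: [617.2, 51.4, 308.7]
orientation: [1.452, 2.785, 0.0]
ft_force: [1.3, 0.2, -4.0]
width: 44.1
tool delta mm [ 0.  -0.3 17.7] pos [617.2  51.4 308.7] axes x,y,z [[-0.5726, 0.8198, -0.0002], [0.8198, 0.5726, 0.0003], [0.0004, 0.0, -1.0]] F [ 1.3  0.2 -4. ] M [ 0.02 -0.22 -0.  ] t 8.95 w 44.1
yaw y 34.93
```

```bash
python3 -m handwheel '[{"gripper":1,"tx":0,"ty":0,"tz":0.001,"rx":0,"ry":0,"rz":0},{"gripper":1,"tx":0,"ty":0,"tz":0,"rx":0,"ry":0,"rz":0}]';python3 d.py 617 51.3 291
```

```text
t: 9.2
ee_pos: [617.2, 51.4, 307.6]
orientation: [1.452, 2.786, 0.0]
ft_force: [1.5, 0.3, -4.7]
width: 44.2
tool delta mm [ 0.  -0.2 16.6] pos [617.2  51.4 307.6] axes x,y,z [[-0.5726, 0.8198, -0.0001], [0.8198, 0.5726, 0.0002], [0.0002, 0.0, -1.0]] F [ 1.5  0.3 -4.7] M [-0.05 -0.24  0.02] t 9.2 w 44.2
yaw y 34.93
```

```bash
python3 -m handwheel '[{"gripper":1,"tx":0,"ty":0,"tz":0.001,"rx":0,"ry":0,"rz":0},{"gripper":1,"tx":0,"ty":0,"tz":0,"rx":0,"ry":0,"rz":0}]';python3 d.py 617 51.3 291
```

```text
t: 9.45
ee_pos: [617.2, 51.4, 306.7]
orientation: [1.452, 2.786, 0.0]
ft_force: [1.0, -1.0, -4.4]
width: 44.5
tool delta mm [ 0.  -0.3 15.7] pos [617.2  51.4 306.7] axes x,y,z [[-0.5726, 0.8198, -0.0002], [0.8198, 0.5726, 0.0003], [0.0003, 0.0, -1.0]] F [ 1.  -1.  -4.4] M [ 0.04 -0.28  0.05] t 9.45 w 44.5
yaw y 34.93
```

```bash
python3 -m handwheel '[{"gripper":1,"tx":-0.0003,"ty":0.0004,"tz":0,"rx":0,"ry":0,"rz":0},{"gripper":1,"tx":0,"ty":0,"tz":0.001,"rx":0,"ry":0,"rz":0},{"gripper":1,"tx":0,"ty":0,"tz":0,"rx":0,"ry":0,"rz":0}]';python3 d.py 617 51.3 291
```

```text
t: 9.82
ee_pos: [617.5, 51.4, 305.5]
orientation: [-1.452, -2.785, 0.0]
ft_force: [-0.2, -0.5, -4.1]
width: 44.1
tool delta mm [ 0.2 -0.4 14.5] pos [617.5  51.4 305.5] axes x,y,z [[-0.5726, 0.8199, 0.0002], [0.8199, 0.5726, -0.0004], [-0.0005, -0.0, -1.0]] F [-0.2 -0.5 -4.1] M [-0.03 -0.06  0.01] t 9.82 w 44.1
yaw y 34.93
```

```bash
python3 -m handwheel '[{"gripper":1,"tx":0,"ty":0,"tz":0.001,"rx":0,"ry":0,"rz":0},{"gripper":1,"tx":0,"ty":0,"tz":0,"rx":0,"ry":0,"rz":0}]';python3 d.py 617 51.3 291
```

```text
t: 10.07
ee_pos: [617.5, 51.4, 304.5]
orientation: [-1.452, -2.785, 0.0]
ft_force: [-0.0, 0.4, -4.1]
width: 43.9
tool delta mm [ 0.2 -0.5 13.5] pos [617.5  51.4 304.5] axes x,y,z [[-0.5726, 0.8198, 0.0002], [0.8198, 0.5726, -0.0004], [-0.0004, -0.0, -1.0]] F [-0.   0.4 -4.1] M [-0.03 -0.03 -0.  ] t 10.07 w 43.9
yaw y 34.93
```

Side force cleared, and the disc is already below the stud-tip height, so the studs are in the holes. I'll keep going gently.

```bash
python3 -m handwheel '[{"gripper":1,"tx":0,"ty":0,"tz":0.0015,"rx":0,"ry":0,"rz":0},{"gripper":1,"tx":0,"ty":0,"tz":0.0015,"rx":0,"ry":0,"rz":0}]';python3 d.py 617 51.3 291
```

```text
t: 10.32
ee_pos: [617.6, 51.4, 301.6]
orientation: [-1.452, -2.786, 0.0]
ft_force: [-0.1, 0.0, -4.2]
width: 44.1
tool delta mm [ 0.3 -0.5 10.6] pos [617.6  51.4 301.6] axes x,y,z [[-0.5726, 0.8198, 0.0], [0.8198, 0.5726, -0.0001], [-0.0001, -0.0, -1.0]] F [-0.1  0.  -4.2] M [-0.03  0.05  0.01] t 10.32 w 44.1
yaw y 34.93
```

```bash
python3 -m handwheel '[{"gripper":1,"tx":0,"ty":0,"tz":0.0015,"rx":0,"ry":0,"rz":0},{"gripper":1,"tx":0,"ty":0,"tz":0.0015,"rx":0,"ry":0,"rz":0}]';python3 d.py 617 51.3 291
```

```text
t: 10.58
ee_pos: [617.6, 51.4, 298.5]
orientation: [-1.452, -2.786, 0.0]
ft_force: [-0.0, -0.6, -4.5]
width: 44.1
tool delta mm [ 0.3 -0.5  7.5] pos [617.6  51.4 298.5] axes x,y,z [[-0.5726, 0.8198, 0.0], [0.8198, 0.5726, -0.0001], [-0.0001, -0.0, -1.0]] F [-0.  -0.6 -4.5] M [-0.03  0.04 -0.01] t 10.57 w 44.1
yaw y 34.93
```

```bash
python3 -m handwheel '[{"gripper":1,"tx":0,"ty":0,"tz":0.0015,"rx":0,"ry":0,"rz":0},{"gripper":1,"tx":0,"ty":0,"tz":0.0015,"rx":0,"ry":0,"rz":0},{"gripper":1,"tx":0,"ty":0,"tz":0.001,"rx":0,"ry":0,"rz":0}]';python3 d.py 617 51.3 291
```

```text
t: 10.95
ee_pos: [617.6, 51.4, 294.5]
orientation: [-1.452, -2.786, 0.0]
ft_force: [1.5, 0.1, -4.5]
width: 44.2
tool delta mm [ 0.3 -0.6  3.5] pos [617.6  51.4 294.5] axes x,y,z [[-0.5726, 0.8198, 0.0], [0.8198, 0.5726, -0.0001], [-0.0001, -0.0, -1.0]] F [ 1.5  0.1 -4.5] M [-0.07 -0.03 -0.02] t 10.95 w 44.2
yaw y 34.93
```

```bash
python3 -m handwheel '[{"gripper":1,"tx":0,"ty":0,"tz":0.001,"rx":0,"ry":0,"rz":0},{"gripper":1,"tx":0,"ty":0,"tz":0.001,"rx":0,"ry":0,"rz":0},{"gripper":1,"tx":0,"ty":0,"tz":0,"rx":0,"ry":0,"rz":0}]';python3 d.py 617 51.3 291
```

```text
t: 11.32
ee_pos: [617.6, 51.4, 292.6]
orientation: [-1.452, -2.786, 0.0]
ft_force: [-0.3, 0.2, -3.7]
width: 43.8
tool delta mm [ 0.3 -0.5  1.6] pos [617.6  51.4 292.6] axes x,y,z [[-0.5727, 0.8198, 0.0], [0.8198, 0.5727, -0.0001], [-0.0001, -0.0, -1.0]] F [-0.3  0.2 -3.7] M [-0.03 -0.03 -0.03] t 11.32 w 43.8
yaw y 34.94
```

```bash
python3 -m handwheel '[{"gripper":1,"tx":0,"ty":0,"tz":0.001,"rx":0,"ry":0,"rz":0},{"gripper":1,"tx":0,"ty":0,"tz":0,"rx":0,"ry":0,"rz":0}]';python3 d.py 617 51.3 291
```

```text
t: 11.58
ee_pos: [617.6, 51.4, 291.6]
orientation: [-1.452, -2.786, 0.0]
ft_force: [-0.7, -0.5, -4.5]
width: 44.0
tool delta mm [ 0.3 -0.5  0.6] pos [617.6  51.4 291.6] axes x,y,z [[-0.5726, 0.8198, 0.0001], [0.8198, 0.5726, -0.0001], [-0.0002, -0.0, -1.0]] F [-0.7 -0.5 -4.5] M [-0.02  0.01 -0.03] t 11.57 w 44.0
yaw y 34.93
```

```bash
python3 -m handwheel '[{"gripper":1,"tx":0,"ty":0,"tz":0.0006,"rx":0,"ry":0,"rz":0},{"gripper":1,"tx":0,"ty":0,"tz":0,"rx":0,"ry":0,"rz":0}]';python3 d.py 617 51.3 291
```

```text
t: 11.82
ee_pos: [617.6, 51.4, 291.0]
orientation: [-1.452, -2.786, 0.0]
ft_force: [0.1, -0.2, -5.0]
width: 44.1
tool delta mm [ 0.3 -0.5  0. ] pos [617.6  51.4 291. ] axes x,y,z [[-0.5726, 0.8198, 0.0], [0.8198, 0.5726, -0.0001], [-0.0001, 0.0, -1.0]] F [ 0.1 -0.2 -5. ] M [0.02 0.06 0.07] t 11.82 w 44.1
yaw y 34.93
```

```bash
python3 -m handwheel '[{"gripper":1,"tx":0,"ty":0,"tz":0.0005,"rx":0,"ry":0,"rz":0},{"gripper":1,"tx":0,"ty":0,"tz":0,"rx":0,"ry":0,"rz":0}]';python3 d.py 617 51.3 291
```

```text
t: 12.08
ee_pos: [617.7, 51.4, 290.7]
orientation: [1.452, 2.786, 0.0]
ft_force: [-0.0, -0.4, -2.9]
width: 44.3
tool delta mm [ 0.3 -0.6 -0.3] pos [617.7  51.4 290.7] axes x,y,z [[-0.5726, 0.8198, -0.0001], [0.8198, 0.5726, 0.0001], [0.0001, 0.0, -1.0]] F [-0.  -0.4 -2.9] M [-0.01  0.09  0.01] t 12.07 w 44.3
yaw y 34.93
```

```bash
python3 -m handwheel '[{"gripper":1,"tx":0,"ty":0,"tz":0.0005,"rx":0,"ry":0,"rz":0},{"gripper":1,"tx":0,"ty":0,"tz":0,"rx":0,"ry":0,"rz":0}]';python3 d.py 617 51.3 291
```

```text
t: 12.32
ee_pos: [617.7, 51.4, 290.6]
orientation: [1.452, 2.786, 0.0]
ft_force: [-2.8, -0.0, 4.6]
width: 43.9
tool delta mm [ 0.3 -0.6 -0.4] pos [617.7  51.4 290.6] axes x,y,z [[-0.5726, 0.8198, -0.0001], [0.8198, 0.5726, 0.0003], [0.0003, 0.0, -1.0]] F [-2.8 -0.   4.6] M [-0.1   0.57  0.03] t 12.32 w 43.9
yaw y 34.93
```

Contact at TCP z = 290.6, which is the grasp height 210.7 plus 80, so the disc is home on the flange. I'll relax the push, release and raise the gripper.

```bash
python3 -m handwheel '[{"gripper":1,"tx":0,"ty":0,"tz":-0.0005,"rx":0,"ry":0,"rz":0},{"gripper":0.4,"tx":0,"ty":0,"tz":0,"rx":0,"ry":0,"rz":0},{"gripper":0.2,"tx":0,"ty":0,"tz":0,"rx":0,"ry":0,"rz":0},{"gripper":0,"tx":0,"ty":0,"tz":0,"rx":0,"ry":0,"rz":0},{"gripper":0,"tx":0,"ty":0,"tz":0,"rx":0,"ry":0,"rz":0},{"gripper":0,"tx":0,"ty":0,"tz":0,"rx":0,"ry":0,"rz":0},{"gripper":0,"tx":0,"ty":0,"tz":0,"rx":0,"ry":0,"rz":0}]';python3 d.py 617 51.3 291
```

```text
t: 13.2
ee_pos: [617.6, 51.4, 290.6]
orientation: [-1.452, -2.786, 0.0]
ft_force: [0.6, 0.7, -0.4]
width: 87.4
tool delta mm [ 0.3 -0.5 -0.4] pos [617.6  51.4 290.6] axes x,y,z [[-0.5726, 0.8199, 0.0], [0.8199, 0.5726, -0.0], [-0.0, -0.0, -1.0]] F [ 0.6  0.7 -0.4] M [-0.08  0.04 -0.08] t 13.2 w 87.4
yaw y 34.93
```

Now I'll go straight up, then aside so the cameras can see the grinder.

```bash
python3 -m handwheel '[{"gripper":0,"tx":0,"ty":0,"tz":-0.010,"rx":0,"ry":0,"rz":0},{"gripper":0,"tx":0,"ty":0,"tz":-0.020,"rx":0,"ry":0,"rz":0},{"gripper":0,"tx":0,"ty":0,"tz":-0.030,"rx":0,"ry":0,"rz":0},{"gripper":0,"tx":0,"ty":0,"tz":-0.030,"rx":0,"ry":0,"rz":0},{"gripper":0,"tx":0,"ty":0,"tz":-0.030,"rx":0,"ry":0,"rz":0},{"gripper":0,"tx":0,"ty":0,"tz":-0.010,"rx":0,"ry":0,"rz":0},{"gripper":0,"tx":0,"ty":0,"tz":0,"rx":0,"ry":0,"rz":0}]';python3 d.py 480 300 420
```

```text
t: 14.08
ee_pos: [617.6, 51.4, 421.6]
orientation: [1.452, 2.784, 0.002]
ft_force: [0.5, -0.2, -0.3]
width: 88.0
tool delta mm [282.6  29.6   1.4] pos [617.6  51.4 421.6] axes x,y,z [[-0.5726, 0.8198, -0.001], [0.8198, 0.5726, 0.0016], [0.0019, 0.0001, -1.0]] F [ 0.5 -0.2 -0.3] M [-0.04  0.01  0.02] t 14.07 w 88.0
yaw y 34.93
```

```bash
python3 -m handwheel '[{"gripper":0,"tx":0.02,"ty":0,"tz":0,"rx":0,"ry":0,"rz":0},{"gripper":0,"tx":0.04,"ty":0.005,"tz":0,"rx":0,"ry":0,"rz":0},{"gripper":0,"tx":0.045,"ty":0.005,"tz":0,"rx":0,"ry":0,"rz":0},{"gripper":0,"tx":0.045,"ty":0.005,"tz":0,"rx":0,"ry":0,"rz":0},{"gripper":0,"tx":0.045,"ty":0.005,"tz":0,"rx":0,"ry":0,"rz":0},{"gripper":0,"tx":0.045,"ty":0.005,"tz":0,"rx":0,"ry":0,"rz":0},{"gripper":0,"tx":0.03,"ty":0.005,"tz":0,"rx":0,"ry":0,"rz":0},{"gripper":0,"tx":0.01,"ty":0,"tz":0,"rx":0,"ry":0,"rz":0}]'
python3 - <<'E'
from workcell import viewer
from h import *
a=[]
for n in ("scene","top"):
    p=viewer.get_image(n); a.append(cv2.resize(cv2.cvtColor(p["image"],cv2.COLOR_RGB2BGR)[90:270,240:420],None,fx=2.2,fy=2.2,interpolation=cv2.INTER_CUBIC))
    W=cloud(p); r=np.hypot(W[...,0]-617,W[...,1]-51.4)
    q=W[(r>28)&(r<57)&(W[...,2]>70)&(W[...,2]<120)]
    q2=q[abs(q[:,2]-np.median(q[:,2]))<4]
    k=np.linalg.lstsq(np.c_[q2[:,:2]-[617,51],np.ones(len(q2))],q2[:,2],rcond=None)[0]
    c=W[(r<30)&(W[...,2]>130)]
    print(n,"plate z",np.median(q[:,2]),"tilt",np.degrees(k[:2]),"collar z",np.median(c[:,2]) if len(c) else None, cv2.minEnclosingCircle(c[:,:2].astype(np.float32)) if len(c) else "")
cv2.imwrite("pics/done3.png",np.hstack(a))
E
```

```text
t: 15.08
ee_pos: [480.1, 299.7, 419.4]
orientation: [-1.448, -2.786, 0.003]
ft_force: [0.6, 0.1, 0.4]
width: 87.9
scene plate z 87.12186280780656 tilt [0.06654747 0.03453721] collar z 138.4589443458409 ((616.8602294921875, 51.352054595947266), 22.658447265625)
top plate z 89.46196576262474 tilt [-0.07892234 -0.05622217] collar z 141.20832138897052 ((617.8739013671875, 51.03498077392578), 22.149002075195312)
```

View pics/done3.png

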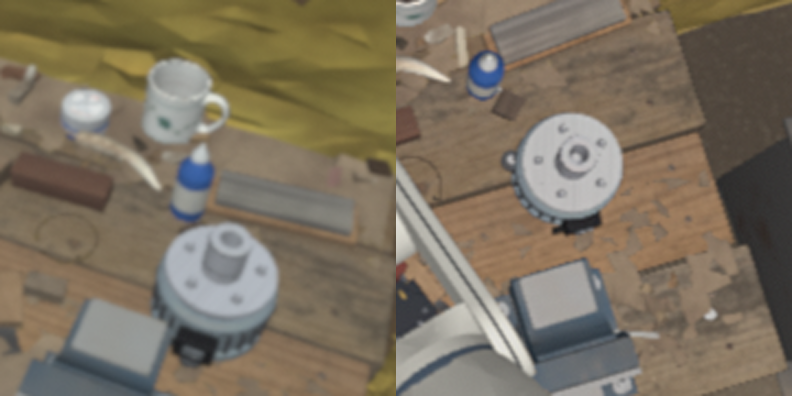

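The pictures show the disc flat on the grinder with a stud through each hole, at about (570,165) in the top crop. The plate top is at about 88 mm, and the bystanders in view are where they were.

```bash
python3 -c "
from workcell import ctrl; print(ctrl.close_job())"
```

```text
the job is handed in; nothing more can be done
None
```

The disc is home on the flange, with all five holes over the studs, and I've handed the job in. The arm ended clear of everything, at about 15 s of the 64 s allowed.

- **What I did:** I gripped the collar 48 mm above the underside and turned the disc by about −36° in the air, matching the hole and stud angles measured in the camera images. Then I lowered it over the pin in small steps and let go. A slight side push (about 1.5 N) as the studs entered went away after a 0.5 mm sideways correction.
- **Seating:** The disc stopped on the flange 79.9 mm above its height on the bench (80 mm expected). The final push was about 9 N.
- **Final checks:** The top of the plate read 87.1 and 89.5 mm in the two cameras (88 expected). The collar rim read 138.5 and 141.2 mm (140 expected). Tilt was under 0.1°. The remaining spread fits the 2 mm calibration.
- **Other things on the bench:** The robot never went near them. The oil bottle and wooden block looked unmoved in the last picture, but the nail tin and sanding block were outside the crop I viewed. No check failed.

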